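Clamp a circuit board in a cam-lock holder

TASK

Get the circuit board ready for soldering: push the holder's blue sliding jaw along its rails until the board sits snug between the two jaws, then push the yellow cam lever through its quarter turn, clockwise seen from above, to its end stop so that the board is clamped. Do not ram the board, and leave the other things on the bench where they are.

Things in the scene. Friction and masses are not known exactly. Their poses are not given: they have to be found in the camera images.
- holder: The board holder, an aluminium base 110 x 290 mm and 12 mm thick, fixed to the bench, with two steel rails on it whose tops are 24 mm above the bench. Origin on the bench. Its y axis runs along the rails from the sliding jaw to the fixed jaw, x across them, z up. It stands anywhere on the bench within some 16 cm, turned by up to 0.3 rad.
- jaw (a joint): Travel of the blue sliding jaw along the holder's +y, in m: 0 = fully open, end of travel 0.063. Its middle is at y = -0.105 + joint (holder frame). Starts between 0 and 0.02. The pad touches a board that stands square against the fixed jaw at 0.055. It stays where it is left: sliding friction 6 N.
- jaw_back (a point): Middle of the rear face of the blue jaw, the face to push on: 37.5 mm above the bench. The jaw is a block 100 mm wide (x), 40 mm long (y), from 25 to 50 mm above the bench. The rear face looks to the holder's -y.
- pad: The orange pad on the front of the sliding jaw (90 mm wide, 22 mm high). Origin at the middle of its front face, 37 mm above the bench, 30 mm ahead of the jaw's middle with the lever open. The cam moves it 5 mm further towards the board over the lever's quarter turn; it is sprung: gives way up to 6 mm at 1.2 N/mm.
- fixed_jaw: The dark steel fixed jaw (100 mm wide, 28 mm thick, top 54 mm above the bench) at the other end of the holder. Origin at the middle of its clamping face (holder y = +0.10), 18 mm above the bench.
- lever (a joint): Angle of the cam lever on the sliding jaw, in rad: 0 = open, pointing across the holder (its +x); 1.571 = end stop, pointing back away from the board (the holder's -y). Grows clockwise seen from above. Starts between 0 and 0.25. It stays where it is left; friction 0.1 N m. Its turning axis is upright.
- lever_pivot (a point): Point on the lever's turning axis, at the middle of the sliding jaw, 60 mm above the bench (mid height of the lever). The lever's hub is 32 mm in diameter; it moves with the jaw.
- lever_grip (a point): Middle of the lever's yellow grip, 80 mm from the turning axis, 60 mm above the bench. The grip runs from 52 to 110 mm from the axis, 14 mm wide, from 54 to 66 mm above the bench; nothing is under it or its arc but the bench and the holder's jaw, base and rails.
- board: The green circuit board on its aluminium back plate, 86 mm (x) by 120 mm (y) by 8 mm, with components up to 9 mm taller; about 110 to 220 g. Lies loose on the rails, up to 15 mm short of the fixed jaw and slightly askew. Origin at the centre of its underside.
- screwdriver: Bystander: green-handled screwdriver, 170 mm, lying beside the holder. Origin on its underside.
- flux_jar: Bystander: amber jar, 44 mm in diameter, 40 mm high, standing beside the holder near the fixed jaw. Origin at its underside.
- bottle: Bystander: white bottle, 60 mm in diameter, 150 mm high. Origin at its underside.
- solder_spool: Bystander: steel-coloured spool, 60 mm in diameter, 40 mm high. Origin at its underside.
- meter: Bystander: blue-green hand meter lying flat, 140 x 75 x 34 mm. Origin at its underside.
- handset: Bystander: dark flat handset, 150 x 72 x 9 mm. Origin at its underside.
- brush: Bystander: small brush with a wooden handle, 150 mm, lying beyond the fixed jaw. Origin on its underside.
Mind the look-alikes: they are no part of the job. Of the things like the board, leave any that is black; of the rest the larger one is meant.

How it is judged (in metres and radians):
On the way:
1. the sliding jaw is up to the board (joint jaw over 0.052, within 3 mm of snug) while the lever is still open (under 0.6 rad) (value of joint jaw above 0.052 m and value of joint lever below 0.6 rad), for 0.2 s.
At the end, for the whole second after the job is handed in: Lever at its end stop (over 1.48 rad), joint jaw over 0.048; the board at rest, flat on the rails (tilt under 0.05 rad, underside 20 to 28 mm up), square to the holder within 0.06 rad, and clamped: pad and fixed jaw each press on it with over 1 N (value of joint lever above 1.48 rad and value of joint jaw above 0.048 m and contact force between pad and board above 1 N and contact force between board and fixed_jaw above 1 N and angle between board's own z axis and vertical below 0.05 rad and linear speed of board below 0.02 m/s and z of board in the frame of holder between 0.02 and 0.028 m and angle between the y axis of board and the y axis of holder, either way round below 0.06 rad); the robot touches nothing.
It fails at once if the board is rammed: more than 40 N between it and a jaw (contact force between pad and board above 40 N or contact force between board and fixed_jaw above 40 N).
It fails at once if a bystander is moved more than 30 mm (distance of any of screwdriver, flux_jar, bottle, solder_spool, meter, handset, brush from where it was at the start of the episode above 0.03 m).
It also fails if it takes over 48 s, if anything falls off the work surface, if the arm or the gripper's body presses on something with over 40 N, if the wrist force passes 120 N, or if a joint passes its speed limit or range.

ROBOT

A 7-joint arm with a two-finger parallel gripper is mounted at the origin on the work surface. World frame = base frame: x ahead of the robot, y to its left, z up, the work surface at z = 0. Lengths are in m, angles in degrees, forces in N, time in s.
With the tool pointing down it reaches from about 0.425 to 0.875 m from the base axis. Payload 4.7 kg.
Tool frame: the origin (TCP) lies on the front face of the gripper's body, between the roots of the fingers; the fingertips stand 70 mm ahead of it and the grasp point (between the pads) lies 51 mm ahead of it; z points along the fingers, y is the direction in which the jaws open and shut (so a half turn about z gives the same grasp; the last joint's range is limited). The gripper opens to 87 mm and grips with 3 to 60 N. Pads are 19 mm wide; open, the fingers measure 117 mm over their backs; the gripper's body (75 mm by 190 mm) begins 51 mm behind the grasp point.
Start: joints at [72.599, 18.392, -4.016, 83.108, 1.295, 78.541, -3.26], TCP at [0.203, -0.617, 0.292] pointing down, gripper open.
Joint ranges: [-163.93, 163.93], [-17.29, 119.83], [-79.2, 71.16], [3.27, 140.29], [-89.18, 269.18], [5.43, 117.66], [-154.24, 154.24]. Speed limits (degrees/s): [147.25, 147.25, 180, 180, 180, 180, 180].

INTERFACE

Orientations are given as [roll, pitch, yaw] about the fixed x, y, z axes, in that order (R = Rz(yaw) Ry(pitch) Rx(roll)).
In Python, from cell import env gives the robot as it stands.
- The arm moves only by the tool drive_tool, never from a script. Its argument "commands" is a list of rows, each a list of 7 numbers: the shift along the tool's x, y, z in cm, then the turn, a rotation vector about the tool's x, y, z in degrees, then the opening, from 0 (shut) to 1 (fully open). In form: [[tx, ty, tz, rx, ry, rz, hand], ...]. A call has 1 to 20 rows; each row shifts and turns the commanded pose from where the row before left it, along the tool's axes as they then stand; what a row does not reach is not made up. A row lasts 1/12 s, in which the tool goes at most 41.7 mm and 7.16 degrees, less where a joint would pass 70% of its speed; a pose out of reach is approached as far as the arm can. A call is refused whole if a number of a shift passes 4.17 or a number of a turn 7.16, either way. A call with a gripper value outside its range is refused whole. The fingers move at their own pace and stop on an object; "force" is the grip in N (left out, the last holds). Time passes only in rows, so rows that do not move let the fingers close. It gives the time, the measured TCP pose, the force and the opening at its end, in the units of the state.
- env.get_obs(): the state, without advancing time (a new reading comes with each control period).
- env.read_camera(name): name is "side" or "top"; returns a dict with "img" (480x640x3 uint8, blue, green, red), "mtx" (3x3 intrinsics, pixels), "pose" (4x4, takes a point from camera to world coordinates). Camera axes: x right, y down, z forward; pixel columns grow to the right and rows downward; lengths in m; the calibration is good to about 2 mm. A picture is of the moment at which its call begins. There is no depth.
- env.sign_off(): hands the job in, once; it reports no verdict.
The state is a dict: "time_s": time; "qpos": joint angles; "joint_velocities": joint speeds; "effort": joint torques, N m; "tool_pos": TCP position; "tool_rot": TCP orientation; "force": force on the tool from outside, world axes, zero at the start; "wrist_torque": the same for the moment, N m; "grip_width": finger opening in m.
Only numpy, scipy, OpenCV 4.12 (cv2) and the standard library are available. Lean on these libraries where they do the work, as an engineer would, in place of code of your own. Each camera call takes 0.05 s, during which the arm holds its last target.

## Working session

There is one attempt and no reset: what is moved stays moved. The work goes in short steps, Python scripts to look and compute and a tool call to move; the robot and the scene stay as the last step left them, time stands still between calls to the robot, and variables do not carry over. Pictures are saved under pics/ and viewed, and the job is handed in when it is done.

Besides the shell and the picture viewer there is one more tool, called as name(argument=value, ...) on one line, values as JSON. drive_tool: Moves the arm, as the interface text tells. Its arguments: {"type":"object","properties":{"commands":{"type":"array"},"force":{"type":"number"}},"required":["commands"]}

```bash
ls; mkdir -p pics; python3 - <<'E'
from cell import env
import cv2,numpy as np
print(env.get_obs())
for n in("side","top"):
    c=env.read_camera(n); cv2.imwrite(f"pics/{n}0.png",c["img"]); np.savez(f"{n}0.npz",**c); print(c["mtx"],c["pose"].round(3))
E
```

```text
pics
{'time_s': 0.0, 'qpos': array([72.60123381, 18.43778759, -4.01396889, 83.17503995,  1.29677239,
       78.54042501, -3.25868054]), 'joint_velocities': array([ 0.00633669, -0.02188998,  0.02862977,  0.05514473, -0.04031278,
        0.07540818, -0.08928882]), 'effort': array([-4.50955504e-04, -4.91294968e+01, -4.04618857e-01, -3.12530065e+01,
       -6.41140994e-02,  4.37477406e-02,  2.22870767e-04]), 'tool_pos': array([ 0.20289178, -0.61708062,  0.29117439]), 'tool_rot': array([-1.79892082e+02,  7.99314858e-03,  1.82087167e+01]), 'force': array([-0.58847289,  0.31968464,  0.52336198]), 'wrist_torque': array([0.00640856, 0.01915745, 0.01554178]), 'grip_width': 0.08687085676506963}
[[433.50211593   0.         317.37021992]
 [  0.         433.50211593 235.229145  ]
 [  0.           0.           1.        ]] [[-0.793 -0.455  0.405  0.02 ]
 [-0.609  0.587 -0.533  0.586]
 [ 0.004 -0.669 -0.743  0.876]
 [ 0.     0.     0.     1.   ]]
[[527.46035097   0.         307.52703947]
 [  0.         527.46035097 231.42122871]
 [  0.           0.           1.        ]] [[ 0.023 -0.985  0.17   0.228]
 [-1.    -0.022  0.011 -0.008]
 [-0.007 -0.17  -0.985  1.486]
 [ 0.     0.     0.     1.   ]]
```

View pics/side0.png

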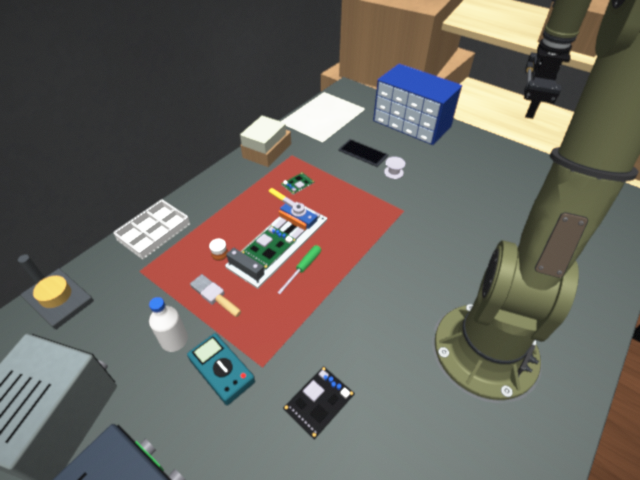

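View pics/top0.png

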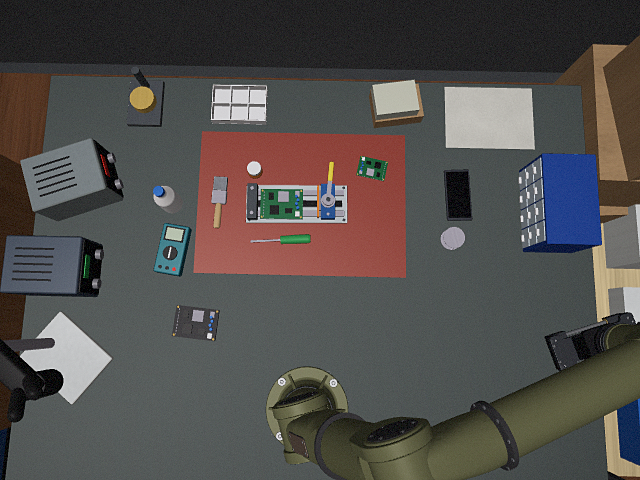

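The green board in the holder at top (280,204) is the larger of the two non-black boards. The small green one at (372,168) and the black one at (196,322) are decoys. I'll check this on an enlarged crop and measure.

```bash
cat > h.py <<'E'
import cv2,numpy as np
def load(f): 
    d=np.load(f); return d["img"],d["mtx"],d["pose"]
def ray(uv,z,K,T):
    d=T[:3,:3]@np.linalg.inv(K)@np.array([uv[0],uv[1],1.]); o=T[:3,3]; return o+d*(z-o[2])/d[2]
def proj(p,K,T):
    q=T[:3,:3].T@(np.asarray(p)-T[:3,3]); q=K@q; return q[:2]/q[2]
def mask(img,lo,hi): return cv2.inRange(cv2.cvtColor(img,cv2.COLOR_BGR2HSV),lo,hi)
E
python3 - <<'E'
from h import *
img,K,T=load("top0.npz")
x0,y0=225,135
c=img[y0:y0+115,x0:x0+175]; cv2.imwrite("pics/crop0.png",cv2.resize(c,None,fx=4.5,fy=4.5,interpolation=cv2.INTER_CUBIC))
def roi(m):
    r=np.zeros_like(m); r[y0:y0+95,x0:x0+130]=m[y0:y0+95,x0:x0+130]; return r
for n,lo,hi,z in [("yellow",(20,120,120),(35,255,255),.066),("blue",(100,120,60),(125,255,255),.05),("orange",(8,150,150),(18,255,255),.048),("green",(55,80,40),(90,255,255),.032)]:
    m=roi(mask(img,lo,hi)); cs=sorted(cv2.findContours(m,0,1)[0],key=cv2.contourArea)[-2:]
    for k in cs:
        r=cv2.minAreaRect(k); b=cv2.boxPoints(r)
        print(n,np.round(r[0],1),np.round(r[1],1),round(r[2],1),"ctr",ray(r[0],z,K,T).round(4))
        print([ray(p,z,K,T)[:2].round(4).tolist() for p in b])
E
```

```text
yellow [262. 190.] [1.4 1.4] 45.0 ctr [0.587  0.1368 0.066 ]
[[0.587, 0.1396], [0.5899, 0.1369], [0.5871, 0.1341], [0.5842, 0.1367]]
yellow [330.5 171. ] [ 4.7 18.4] 5.7 ctr [ 0.6456 -0.052   0.066 ]
[[0.6197, -0.0434], [0.6727, -0.0476], [0.6716, -0.0606], [0.6187, -0.0563]]
blue [323.5 190.5] [13.  5.] 90.0 ctr [ 0.5933 -0.0339  0.05  ]
[[0.6119, -0.0265], [0.6122, -0.0406], [0.5748, -0.0412], [0.5745, -0.0273]]
blue [327.5 211. ] [14. 13.] 90.0 ctr [ 0.5349 -0.0461  0.05  ]
[[0.5545, -0.0276], [0.5553, -0.0639], [0.5155, -0.0645], [0.5147, -0.0284]]
orange [329. 162.] [0. 0.] 0.0 ctr [ 0.6772 -0.048   0.048 ]
[[0.6772, -0.048], [0.6772, -0.048], [0.6772, -0.048], [0.6772, -0.048]]
orange [317.5 200.5] [31.  1.] 90.0 ctr [ 0.5647 -0.0177  0.048 ]
[[0.6093, -0.0154], [0.6094, -0.0182], [0.5206, -0.02], [0.5205, -0.0172]]
green [261. 189.] [0. 0.] 0.0 ctr [0.5985 0.1432 0.032 ]
[[0.5985, 0.1432], [0.5985, 0.1432], [0.5985, 0.1432], [0.5985, 0.1432]]
green [281.  203.5] [29. 42.] 90.0 ctr [0.5575 0.0851 0.032 ]
[[0.5984, 0.1461], [0.601, 0.0268], [0.5171, 0.0247], [0.5145, 0.1428]]
```

View pics/crop0.png

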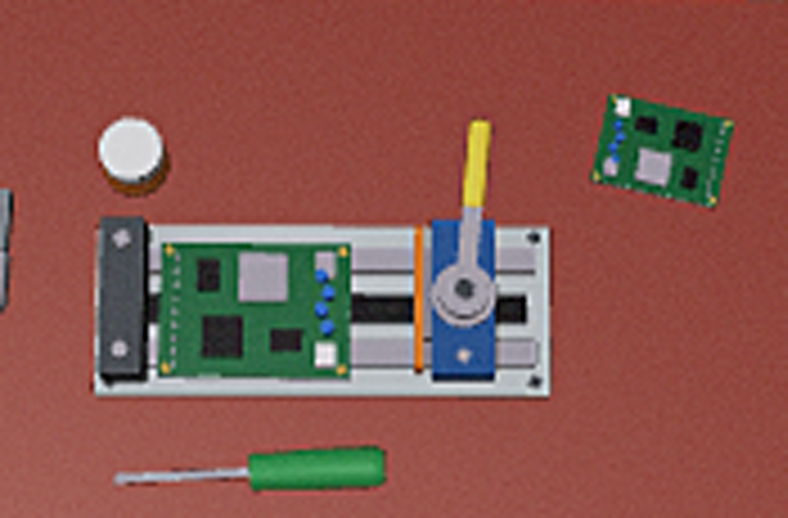

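The crop shows the holder with the green board at crop (255,310), the fixed jaw on the left, the blue jaw at (463,300) and the yellow lever pointing up at (477,165). The small green decoy is at (663,150), off the holder. Next I'll get the holder frame from its corners.

```bash
python3 - <<'E'
from h import *
img,K,T=load("top0.npz")
f=lambda u,v:((u+.5)/4.5-.5+225,(v+.5)/4.5-.5+135)
def show(n,pts,z):
    print(n,[ray(f(*p),z,K,T)[:2].round(4).tolist() for p in pts])
show("base TL TR BR BL",[(97,226),(549,227),(549,396),(95,396)],.012)
show("fixed TL TR BR BL",[(101,217),(145,219),(145,377),(101,382)],.054)
show("jaw TL TR BR BL",[(432,220),(495,221),(494,380),(431,380)],.05)
show("board",[(163,243),(351,246),(350,378),(160,376)],.032)
show("hub,levertip",[(463,291),(480,122)],.066)
show("pad",[(416,228),(424,228),(424,372),(416,371)],.048)
s,K2,T2=load("side0.npz")
cv2.imwrite("pics/scrop0.png",cv2.resize(s[160:300,200:350],None,fx=4,fy=4,interpolation=cv2.INTER_CUBIC))
E
```

```text
base TL TR BR BL [[0.615, 0.1886], [0.6205, -0.1008], [0.5105, -0.102], [0.5042, 0.1851]]
fixed TL TR BR BL [[0.6098, 0.1807], [0.6091, 0.1533], [0.5089, 0.1493], [0.5052, 0.1763]]
jaw TL TR BR BL [[0.6134, -0.0254], [0.6136, -0.0647], [0.5125, -0.0656], [0.5117, -0.0268]]
board [[0.5996, 0.1438], [0.6002, 0.0251], [0.5154, 0.0236], [0.514, 0.1423]]
hub,levertip [[0.5646, -0.0451], [0.6725, -0.0538]]
pad [[0.6085, -0.0156], [0.6086, -0.0206], [0.517, -0.0224], [0.5175, -0.0174]]
```

View pics/scrop0.png

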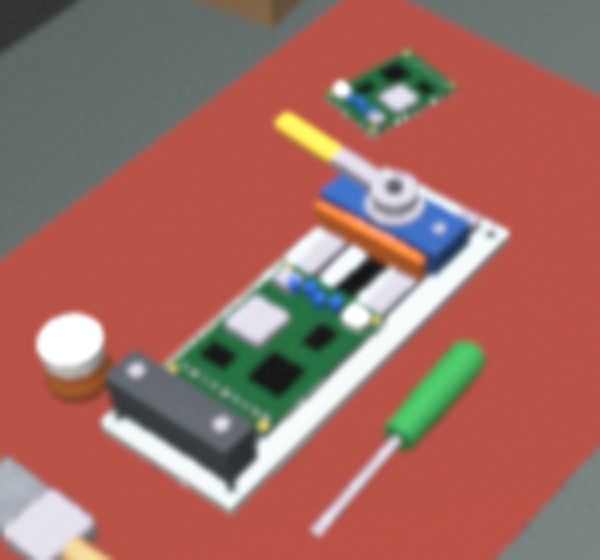

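The measured sizes fit: base 289 x 110 mm, jaw about 39 x 101 mm, board about 119 x 85 mm. Estimates from this:

- **Holder:** yaw about 1.2°.
- **Jaw joint:** about 0.008.
- **Jaw rear face:** middle at about (0.5625, -0.0655).
- **Lever pivot:** about (0.5645, -0.045).

First I square the wrist up with the holder and shut the fingers.

drive_tool(commands=[[0, 0, 0, 0, 0, 5.7, 0], [0, 0, 0, 0, 0, 5.7, 0], [0, 0, 0, 0, 0, 5.6, 0], [0, 0, 0, 0, 0, 0, 0]], force=20)

```text
time_s: 0.43
tool_pos: [0.203, -0.6173, 0.2917]
tool_rot: [-179.9, 0.0, 1.1]
force: [-0.4, 0.4, 0.3]
grip_width: 0.0683
```

```bash
cat >> h.py <<'E'
def to(target):
    from cell import env
    from scipy.spatial.transform import Rotation as Ro
    o=env.get_obs(); R=Ro.from_euler("xyz",o["tool_rot"],degrees=True)
    print("t",o["time_s"],"pos",o["tool_pos"].round(4),"rot",o["tool_rot"].round(2),"F",o["force"].round(2),"w",round(o["grip_width"],4))
    print("shift tool cm",(R.inv().apply(np.array(target)-o["tool_pos"])*100).round(2))
E
python3 -c "
from h import *
to([.5635,-.125,.2])"
```

```text
t 0.4333 pos [ 0.203  -0.6173  0.2917] rot [-1.7995e+02  3.0000e-02  1.0700e+00] F [-0.35  0.36  0.28] w 0.0683
shift tool cm [ 36.97 -48.54   9.19]
```

drive_tool(commands=[[1.0, -1.3, 0.2, 0, 0, 0, 0], [1.9, -2.5, 0.4, 0, 0, 0, 0], [1.9, -2.5, 0.5, 0, 0, 0, 0], [1.9, -2.5, 0.5, 0, 0, 0, 0], [1.9, -2.5, 0.5, 0, 0, 0, 0], [1.9, -2.5, 0.5, 0, 0, 0, 0], [1.9, -2.5, 0.5, 0, 0, 0, 0], [1.9, -2.5, 0.5, 0, 0, 0, 0], [1.9, -2.5, 0.5, 0, 0, 0, 0], [1.9, -2.5, 0.5, 0, 0, 0, 0], [1.9, -2.5, 0.5, 0, 0, 0, 0], [1.9, -2.5, 0.5, 0, 0, 0, 0], [1.9, -2.5, 0.5, 0, 0, 0, 0], [1.9, -2.5, 0.5, 0, 0, 0, 0], [1.9, -2.5, 0.5, 0, 0, 0, 0], [1.9, -2.5, 0.5, 0, 0, 0, 0], [1.9, -2.5, 0.5, 0, 0, 0, 0], [1.9, -2.5, 0.5, 0, 0, 0, 0], [1.9, -2.5, 0.4, 0, 0, 0, 0], [1.7, -2.2, 0.2, 0, 0, 0, 0]])

```text
time_s: 2.1
tool_pos: [0.5623, -0.1227, 0.1995]
tool_rot: [-180.0, 0.0, 1.4]
force: [0.9, -0.7, 0.1]
grip_width: 0.0007
```

```bash
python3 -c "
from h import *
to([.5635,-.11,.102])"
```

```text
t 2.1 pos [ 0.5623 -0.1227  0.1995] rot [-1.7996e+02  5.0000e-02  1.4500e+00] F [ 0.87 -0.72  0.14] w 0.0007
shift tool cm [ 0.16 -1.26  9.75]
```

drive_tool(commands=[[0, 0, 0.5, 0, 0, 0, 0], [0, -0.4, 2, 0, 0, 0, 0], [0, -0.4, 2, 0, 0, 0, 0], [0, -0.2, 2, 0, 0, 0, 0], [0, 0, 2, 0, 0, 0, 0], [0, 0, 1, 0, 0, 0, 0], [0, 0, 0.2, 0, 0, 0, 0], [0, 0, 0, 0, 0, 0, 0]])

```text
time_s: 2.77
tool_pos: [0.5611, -0.1151, 0.1028]
tool_rot: [-180.0, 0.1, 1.3]
force: [-0.1, -0.5, 1.1]
grip_width: 0.0005
```

```bash
python3 - <<'E'
from h import *
from cell import env
for n in("side","top"):
    c=env.read_camera(n); np.savez(f"{n}1.npz",**c)
    s=c["img"]; cr=s[150:300,200:400] if n=="side" else s[120:280,225:425]
    cv2.imwrite(f"pics/{n}1.png",cv2.resize(cr,None,fx=3.5,fy=3.5,interpolation=cv2.INTER_CUBIC))
to([.5635,-.085,.102])
E
```

```text
t 2.8667 pos [ 0.5623 -0.1152  0.1044] rot [ 1.7997e+02 -1.0000e-01  1.2200e+00] F [ 0.16  0.38 -0.42] w 0.0004
shift tool cm [ 0.18 -3.01  0.24]
```

View pics/side1.png

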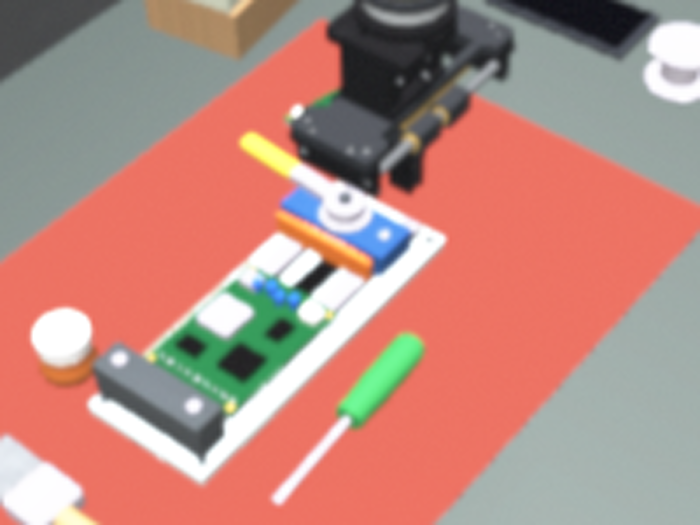

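View pics/top1.png

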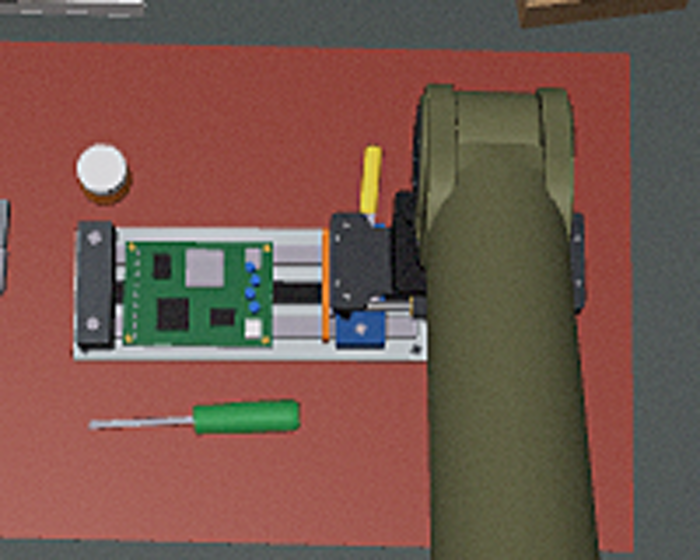

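The fingers are behind the jaw and clear of the lever hub, and the pad stays visible in the top view at crop (326,285). I approach and start the push slowly.

drive_tool(commands=[[0, -0.4, 0, 0, 0, 0, 0], [0, -0.5, 0, 0, 0, 0, 0], [0, -0.5, 0, 0, 0, 0, 0], [0, -0.5, 0, 0, 0, 0, 0], [0, -0.5, 0, 0, 0, 0, 0], [0, -0.4, 0, 0, 0, 0, 0], [0, -0.2, 0, 0, 0, 0, 0], [0, -0.2, 0, 0, 0, 0, 0], [0, -0.2, 0, 0, 0, 0, 0], [0, -0.2, 0, 0, 0, 0, 0], [0, -0.2, 0, 0, 0, 0, 0], [0, -0.2, 0, 0, 0, 0, 0], [0, -0.2, 0, 0, 0, 0, 0], [0, -0.2, 0, 0, 0, 0, 0], [0, -0.2, 0, 0, 0, 0, 0], [0, -0.2, 0, 0, 0, 0, 0], [0, -0.2, 0, 0, 0, 0, 0], [0, -0.2, 0, 0, 0, 0, 0], [0, -0.2, 0, 0, 0, 0, 0], [0, -0.2, 0, 0, 0, 0, 0]])

```text
time_s: 4.53
tool_pos: [0.5604, -0.062, 0.1032]
tool_rot: [179.8, -0.0, 1.1]
force: [-0.0, -6.0, 0.2]
grip_width: 0.0007
```

```bash
cat >> h.py <<'E'
def pad(tag):
    from cell import env
    c=env.read_camera("top"); s=c["img"]; K,T=c["mtx"],c["pose"]
    np.savez(f"top{tag}.npz",**c)
    cv2.imwrite(f"pics/top{tag}.png",cv2.resize(s[120:280,225:425],None,fx=3.5,fy=3.5,interpolation=cv2.INTER_CUBIC))
    # subpixel: orange weight
    a=s[175:225,230:345].astype(float); w=np.clip(a[...,2]-1.0*a[...,1]-10,0,None)*(a[...,0]<90)*(a[...,1]>70)
    ys,xs=np.nonzero(mask(s,(8,120,120),(19,255,255))[175:225,230:345]); k=(ys>8)&(ys<44)
    print("orange n",k.sum(),"u",np.median(xs[k])+230,"v",ys[k].min()+175,ys[k].max()+175)
    print("pad mid",ray((xs[k].mean()+230,ys[k].mean()+175),.048,K,T).round(4))
E
python3 -c "
from h import *
to([.5635,-.0336,.102]); pad(2)"
```

```text
t 4.5333 pos [ 0.5604 -0.062   0.1032] rot [ 1.7977e+02 -1.0000e-02  1.0800e+00] F [-0.05 -6.04  0.25] w 0.0007
shift tool cm [ 0.36 -2.84  0.11]
orange n 23 u 313.0 v 190 217
pad mid [0.5338 0.0075 0.048 ]
```

View pics/top2.png

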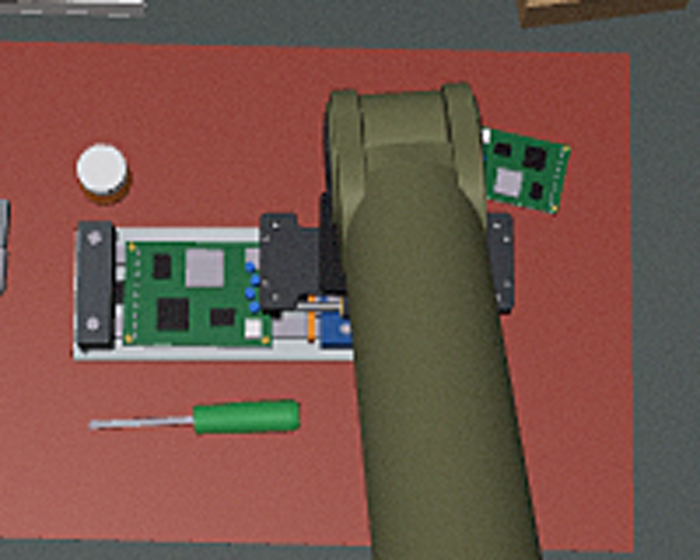

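The pad has moved, and force is 6 N, which is sliding friction. It moved less than I planned, so the finger tip must be slimmer than assumed. I'll measure the travel to subpixel from the visible pad strip.

```bash
cat >> h.py <<'E'
def padsub(f,u0,u1):
    img,K,T=load(f); a=img[209:216,u0:u1].astype(float)
    w=np.clip(a[...,2]-a[...,0]-40,0,None).sum(0)   # orange: red-blue
    u=(w*np.arange(u0,u1)).sum()/w.sum(); p=ray((u,212),.048,K,T)
    print(f,"u",round(u,2),"w",w.astype(int).tolist(),"y",p[1].round(4))
E
python3 -c "
from h import *
for f,c in (('top0.npz',318),('top1.npz',318),('top2.npz',313)): padsub(f,c-5,c+5)
"
```

```text
top0.npz u 317.56 w [0, 0, 0, 0, 829, 1054, 0, 0, 0, 0] y -0.0185
top1.npz u 317.56 w [0, 0, 0, 0, 838, 1072, 0, 0, 0, 0] y -0.0185
top2.npz u 313.51 w [0, 0, 0, 0, 0, 936, 959, 0, 0, 0] y -0.0072
```

Travel so far is 11.3 mm, so the jaw joint is about 0.0195 and about 35.5 mm remain. I push 32 mm more, slowing at the end.

drive_tool(commands=[[0, -0.2, 0, 0, 0, 0, 0], [0, -0.2, 0, 0, 0, 0, 0], [0, -0.2, 0, 0, 0, 0, 0], [0, -0.2, 0, 0, 0, 0, 0], [0, -0.2, 0, 0, 0, 0, 0], [0, -0.2, 0, 0, 0, 0, 0], [0, -0.2, 0, 0, 0, 0, 0], [0, -0.2, 0, 0, 0, 0, 0], [0, -0.2, 0, 0, 0, 0, 0], [0, -0.2, 0, 0, 0, 0, 0], [0, -0.2, 0, 0, 0, 0, 0], [0, -0.2, 0, 0, 0, 0, 0], [0, -0.2, 0, 0, 0, 0, 0], [0, -0.1, 0, 0, 0, 0, 0], [0, -0.1, 0, 0, 0, 0, 0], [0, -0.1, 0, 0, 0, 0, 0], [0, -0.1, 0, 0, 0, 0, 0], [0, -0.1, 0, 0, 0, 0, 0], [0, -0.1, 0, 0, 0, 0, 0], [0, 0, 0, 0, 0, 0, 0]])

```text
time_s: 6.25
tool_pos: [0.5597, -0.03, 0.1032]
tool_rot: [179.8, 0.0, 1.1]
force: [0.0, -6.0, -1.1]
grip_width: 0.0004
```

```bash
python3 -c "
from h import *
to([.5635,-.0265,.102]); pad(3); padsub('top3.npz',295,307)"
```

```text
t 6.25 pos [ 0.5597 -0.03    0.1032] rot [179.77   0.     1.09] F [ 0.03 -5.98 -1.07] w 0.0004
shift tool cm [ 0.38 -0.35  0.12]
orange n 23 u 302.0 v 190 217
pad mid [0.5369 0.0374 0.048 ]
top3.npz u 302.11 w [0, 0, 0, 0, 0, 0, 256, 1025, 440, 0, 0, 0] y 0.0245
```

View pics/top3.png

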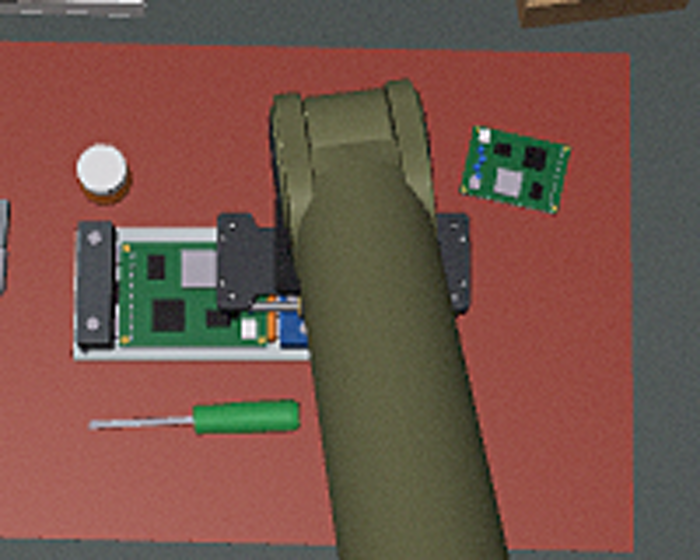

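The pad is against the board at crop (270,318), and a gap of a few mm to the fixed jaw remains. I continue in 1 mm steps and watch the force.

drive_tool(commands=[[0, -0.1, 0, 0, 0, 0, 0], [0, -0.1, 0, 0, 0, 0, 0], [0, -0.1, 0, 0, 0, 0, 0], [0, 0, 0, 0, 0, 0, 0]])

```text
time_s: 6.63
tool_pos: [0.5597, -0.027, 0.1032]
tool_rot: [179.8, 0.0, 1.1]
force: [0.7, -6.5, -0.4]
grip_width: 0.0002
```

```bash
python3 -c "
from h import *
to([.5635,-.0265,.102]); pad(4); padsub('top4.npz',295,307)"
```

```text
t 6.6333 pos [ 0.5597 -0.027   0.1032] rot [179.77   0.     1.09] F [ 0.73 -6.53 -0.42] w 0.0002
shift tool cm [ 0.38 -0.05  0.12]
orange n 27 u 301.0 v 190 217
pad mid [0.5357 0.0394 0.048 ]
top4.npz u 300.8 w [0, 0, 0, 0, 0, 725, 1005, 316, 0, 0, 0, 0] y 0.0281
```

View pics/top4.png

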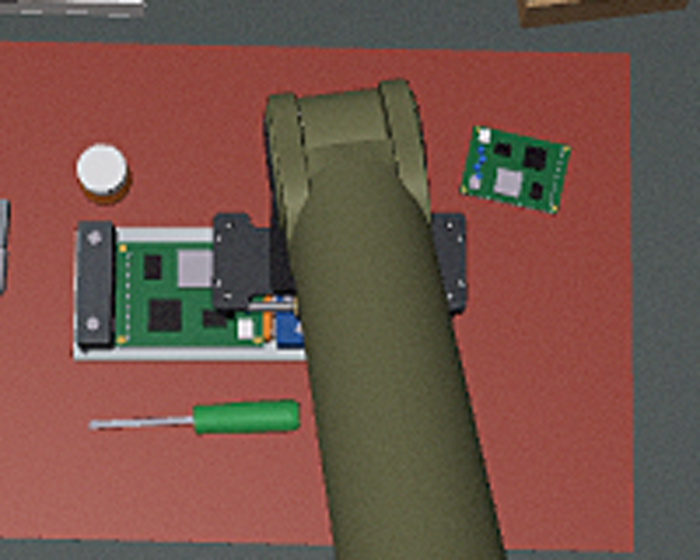

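drive_tool(commands=[[0, -0.1, 0, 0, 0, 0, 0], [0, -0.1, 0, 0, 0, 0, 0], [0, 0, 0, 0, 0, 0, 0], [0, 0, 0, 0, 0, 0, 0]])

```text
time_s: 7.02
tool_pos: [0.5596, -0.0252, 0.1032]
tool_rot: [179.8, 0.0, 1.1]
force: [0.2, -5.8, -1.1]
grip_width: 0.0005
```

```bash
python3 -c "
from h import *
to([.5635,-.0265,.102]); pad(5); padsub('top5.npz',295,307)"
```

```text
t 7.0167 pos [ 0.5596 -0.0252  0.1032] rot [1.7977e+02 1.0000e-02 1.0800e+00] F [ 0.23 -5.84 -1.09] w 0.0005
shift tool cm [0.38 0.14 0.12]
orange n 23 u 300.0 v 190 217
pad mid [0.5346 0.0496 0.048 ]
top5.npz u 300.53 w [0, 0, 0, 0, 0, 958, 1075, 0, 0, 0, 0, 0] y 0.0289
```

drive_tool(commands=[[0, -0.1, 0, 0, 0, 0, 0], [0, 0, 0, 0, 0, 0, 0]])

```text
time_s: 7.23
tool_pos: [0.5596, -0.0245, 0.1032]
tool_rot: [179.7, 0.0, 1.1]
force: [0.6, -7.3, 0.1]
grip_width: 0.0002
```

```bash
python3 -c "
from h import *
to([.5635,-.0265,.102]); pad(6); padsub('top6.npz',295,307)"
```

```text
t 7.2333 pos [ 0.5596 -0.0245  0.1032] rot [179.73   0.     1.07] F [ 0.58 -7.26  0.14] w 0.0002
shift tool cm [0.38 0.2  0.13]
orange n 25 u 300.0 v 190 217
pad mid [0.5355 0.0463 0.048 ]
top6.npz u 300.53 w [0, 0, 0, 0, 0, 955, 1062, 0, 0, 0, 0, 0] y 0.0289
```

View pics/top6.png

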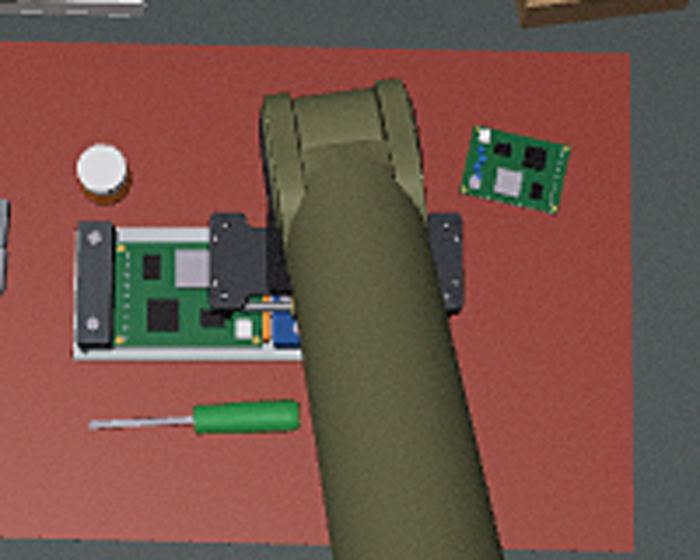

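Between the last two pictures the pad stood still while the tool advanced and force rose to 7.3 N, and the board edge is against the fixed jaw at crop x≈115. So it is snug. I back off, rise, and move off in -y to see.

drive_tool(commands=[[0, 0.5, 0, 0, 0, 0, 0], [0, 1.5, 0, 0, 0, 0, 0], [0, 1.5, -0.5, 0, 0, 0, 0], [0, 1.5, -1.5, 0, 0, 0, 0], [0, 2, -2, 0, 0, 0, 0], [0, 2, -2, 0, 0, 0, 0], [0, 2, -2, 0, 0, 0, 0], [0, 2, -0.5, 0, 0, 0, 0], [0, 1, 0, 0, 0, 0, 0], [0, 0, 0, 0, 0, 0, 0]])

```text
time_s: 8.12
tool_pos: [0.5622, -0.1637, 0.1881]
tool_rot: [179.9, -0.0, 1.0]
force: [-0.4, -0.4, -0.4]
grip_width: 0.0006
```

```bash
python3 - <<'E'
from h import *
from cell import env
to([.64,.06,.19])
c=env.read_camera("top");np.savez("top7.npz",**c); s=c["img"];K,T=c["mtx"],c["pose"]
cv2.imwrite("pics/top7.png",cv2.resize(s[140:240,230:390],None,fx=5,fy=5,interpolation=cv2.INTER_CUBIC))
padsub("top7.npz",295,307)
m=mask(s,(20,120,120),(35,255,255))[130:190,290:345]
k=max(cv2.findContours(m,0,1)[0],key=cv2.contourArea); r=cv2.minAreaRect(k)
print(r,[ray(p+[290,130],.066,K,T)[:2].round(4).tolist() for p in cv2.boxPoints(r)])
ys,xs=np.nonzero(m); 
for v in range(ys.min(),ys.max()+1): print(v+130,ray((xs[ys==v].mean()+290,v+130),.066,K,T)[:2].round(4),(ys==v).sum())
E
```

```text
t 8.1167 pos [ 0.5622 -0.1637  0.1881] rot [179.95  -0.     0.96] F [-0.37 -0.36 -0.42] w 0.0006
shift tool cm [  8.16 -22.23  -0.21]
top7.npz u 300.53 w [0, 0, 0, 0, 0, 957, 1082, 0, 0, 0, 0, 0] y 0.0289
((22.653467178344727, 40.96534729003906), (4.676674842834473, 18.308683395385742), 5.7105937004089355) [[0.6189, 0.0061], [0.6716, 0.0022], [0.6705, -0.0109], [0.6178, -0.0069]]
162 [ 0.6706 -0.0042] 4
163 [ 0.6677 -0.0042] 4
164 [ 0.6648 -0.0029] 5
165 [ 0.6619 -0.003 ] 5
166 [ 0.659 -0.003] 5
167 [ 0.6561 -0.0031] 5
168 [ 0.6532 -0.0031] 5
169 [ 0.6503 -0.0032] 5
170 [ 0.6474 -0.0033] 5
171 [ 0.6445 -0.0033] 5
172 [ 0.6416 -0.002 ] 4
173 [ 0.6387 -0.0021] 4
174 [ 0.6358 -0.0007] 5
175 [ 0.633  -0.0008] 5
176 [ 0.6301 -0.0009] 5
177 [ 0.6272 -0.0009] 5
178 [ 0.6243 -0.001 ] 5
179 [ 0.6215 -0.001 ] 5
180 [ 0.6186 -0.0025] 4
```

View pics/top7.png

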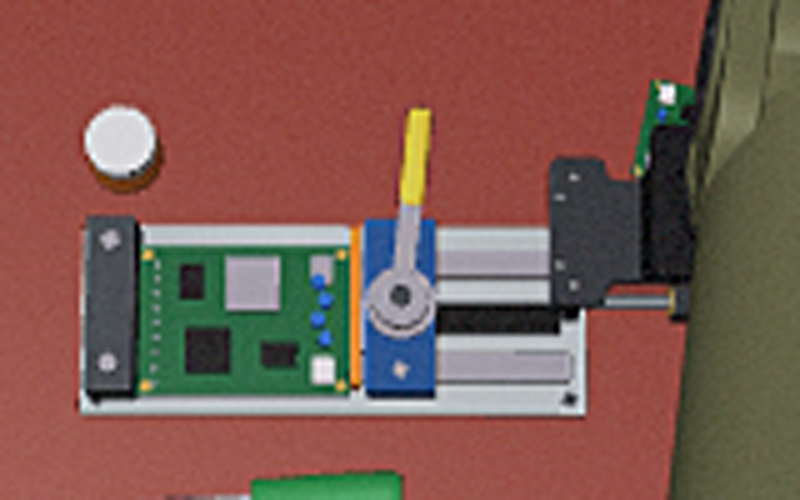

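The board is flush with the fixed jaw at crop x≈137 and with the pad at x≈350. The lever at crop (415,155) is still open at about 0.09 rad. The pivot is now at about (0.564, 0.0025) and the grip middle at about (0.644, -0.003). I move the fingertip to the board side of the grip at (0.642, 0.030), then descend to TCP z of 0.125.

drive_tool(commands=[[0.5, -1, 0, 0, 0, 0, 0], [1, -2.4, 0, 0, 0, 0, 0], [1, -2.4, 0, 0, 0, 0, 0], [1, -2.4, 0, 0, 0, 0, 0], [1, -2.4, 0, 0, 0, 0, 0], [1, -2.4, 0, 0, 0, 0, 0], [1, -2.4, 0, 0, 0, 0, 0], [1, -2.4, 0, 0, 0, 0, 0], [0.6, -1.4, 0, 0, 0, 0, 0], [0, 0, 0, 0, 0, 0, 0], [0, 0, 1, 0, 0, 0, 0], [0, 0, 1.8, 0, 0, 0, 0], [0, 0, 1.8, 0, 0, 0, 0], [0, 0, 1.2, 0, 0, 0, 0], [0, 0, 0.5, 0, 0, 0, 0], [0, 0, 0, 0, 0, 0, 0]])

```text
time_s: 9.5
tool_pos: [0.6381, 0.0321, 0.1231]
tool_rot: [180.0, 0.2, 1.2]
force: [0.3, 1.0, 0.0]
grip_width: 0.0003
```

```bash
python3 - <<'E'
from h import *
from cell import env
to([.642,.013,.125])
c=env.read_camera("side");np.savez("side8.npz",**c); s=c["img"]
cv2.imwrite("pics/side8.png",cv2.resize(s[130:270,220:380],None,fx=4.5,fy=4.2,interpolation=cv2.INTER_CUBIC))
# arc path, holder frame yaw .02, fingertip half 8x9.5
P=np.array([.564,.0025]);cy=.02;R=np.array([[np.cos(cy),-np.sin(cy)],[np.sin(cy),np.cos(cy)]])
prev=None
for th in np.radians(np.arange(5,100,5)):
    d=np.array([np.cos(th),-np.sin(th)]);t=np.array([-np.sin(th),-np.cos(th)])
    q=P+R@(.08*d-(.007+.0095*abs(t[0])+.008*abs(t[1]))*t)
    print(round(np.degrees(th)),q.round(4), "" if prev is None else ((q-prev)*100).round(2)); prev=q
E
```

```text
t 9.5 pos [0.6381 0.0321 0.1231] rot [179.98   0.22   1.16] F [0.3  1.01 0.  ] w 0.0003
shift tool cm [ 0.35  1.92 -0.19]
5 [0.6449 0.0129] 
10 [0.6456 0.0065] [ 0.07 -0.64]
15 [0.6458 0.    ] [ 0.02 -0.65]
20 [ 0.6454 -0.0065] [-0.03 -0.66]
25 [ 0.6446 -0.0131] [-0.09 -0.66]
30 [ 0.6431 -0.0197] [-0.15 -0.66]
35 [ 0.641  -0.0263] [-0.21 -0.65]
40 [ 0.6384 -0.0327] [-0.27 -0.64]
45 [ 0.6351 -0.039 ] [-0.33 -0.62]
50 [ 0.6313 -0.045 ] [-0.38 -0.6 ]
55 [ 0.6268 -0.0507] [-0.44 -0.57]
60 [ 0.6218 -0.056 ] [-0.5  -0.53]
65 [ 0.6163 -0.0609] [-0.55 -0.49]
70 [ 0.6103 -0.0654] [-0.6  -0.44]
75 [ 0.6038 -0.0693] [-0.65 -0.39]
80 [ 0.5969 -0.0726] [-0.69 -0.33]
85 [ 0.5896 -0.0752] [-0.72 -0.26]
90 [ 0.5821 -0.0772] [-0.75 -0.2 ]
95 [ 0.5757 -0.0785] [-0.64 -0.13]
```

View pics/side8.png

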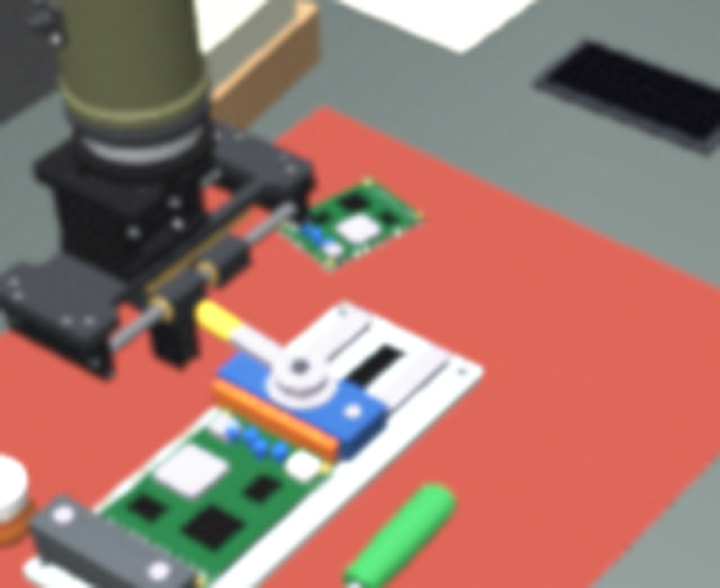

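The fingertip is on the board side of the yellow grip at crop (180,345), and the lever is at (215,318). Now I sweep it along the arc, first half.

drive_tool(commands=[[0.17, 0.48, -0.05, 0, 0, 0, 0], [0.17, 0.48, -0.05, 0, 0, 0, 0], [0.17, 0.48, -0.05, 0, 0, 0, 0], [0.17, 0.48, -0.05, 0, 0, 0, 0], [0.03, 0.32, 0, 0, 0, 0, 0], [0.03, 0.32, 0, 0, 0, 0, 0], [0, 0.33, 0, 0, 0, 0, 0], [0, 0.33, 0, 0, 0, 0, 0], [-0.02, 0.33, 0, 0, 0, 0, 0], [-0.02, 0.33, 0, 0, 0, 0, 0], [-0.05, 0.33, 0, 0, 0, 0, 0], [-0.05, 0.33, 0, 0, 0, 0, 0], [-0.08, 0.33, 0, 0, 0, 0, 0], [-0.08, 0.33, 0, 0, 0, 0, 0], [-0.11, 0.33, 0, 0, 0, 0, 0], [-0.11, 0.33, 0, 0, 0, 0, 0], [-0.14, 0.32, 0, 0, 0, 0, 0], [-0.14, 0.32, 0, 0, 0, 0, 0], [-0.17, 0.31, 0, 0, 0, 0, 0], [-0.17, 0.31, 0, 0, 0, 0, 0]])

```text
time_s: 11.22
tool_pos: [0.6369, -0.0387, 0.1273]
tool_rot: [180.0, -0.0, 1.2]
force: [-0.4, 1.9, 0.9]
grip_width: 0.0007
```

```bash
python3 - <<'E'
from h import *
from cell import env
to([.6351,-.039,.125])
c=env.read_camera("side");np.savez("side9.npz",**c); s=c["img"]
cv2.imwrite("pics/side9.png",cv2.resize(s[130:270,220:380],None,fx=4.5,fy=4.2,interpolation=cv2.INTER_CUBIC))
E
```

```text
t 11.2167 pos [ 0.6369 -0.0387  0.1273] rot [ 1.7999e+02 -1.0000e-02  1.2100e+00] F [-0.4   1.89  0.91] w 0.0007
shift tool cm [-0.18  0.03  0.23]
```

View pics/side9.png

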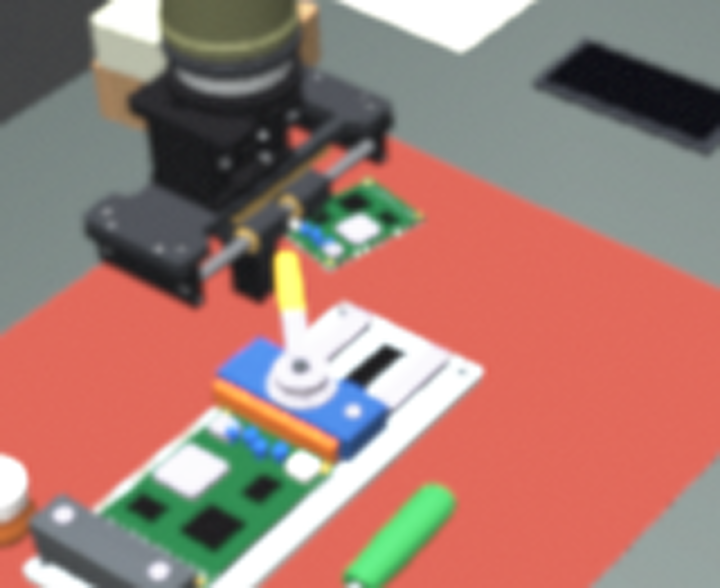

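The lever has turned about 45° at crop (288,280), the jaw has not moved, and force is small. Second half.

drive_tool(commands=[[-0.25, 0.3, 0.1, 0, 0, 0, 0], [-0.25, 0.3, 0.1, 0, 0, 0, 0], [-0.25, 0.28, 0, 0, 0, 0, 0], [-0.25, 0.28, 0, 0, 0, 0, 0], [-0.26, 0.26, 0, 0, 0, 0, 0], [-0.26, 0.26, 0, 0, 0, 0, 0], [-0.28, 0.24, 0, 0, 0, 0, 0], [-0.28, 0.24, 0, 0, 0, 0, 0], [-0.31, 0.21, 0, 0, 0, 0, 0], [-0.31, 0.21, 0, 0, 0, 0, 0], [-0.33, 0.19, 0, 0, 0, 0, 0], [-0.33, 0.19, 0, 0, 0, 0, 0], [-0.35, 0.16, 0, 0, 0, 0, 0], [-0.35, 0.16, 0, 0, 0, 0, 0], [-0.36, 0.12, 0, 0, 0, 0, 0], [-0.36, 0.12, 0, 0, 0, 0, 0], [-0.3, 0.08, 0, 0, 0, 0, 0], [-0.3, 0.05, 0, 0, 0, 0, 0], [0, 0, 0, 0, 0, 0, 0]])

```text
time_s: 12.85
tool_pos: [0.5842, -0.0764, 0.1255]
tool_rot: [180.0, -0.1, 1.2]
force: [3.1, 0.3, 0.4]
grip_width: 0.001
```

```bash
python3 - <<'E'
from h import *
from cell import env
to([.5821,-.0772,.125])
c=env.read_camera("side");np.savez("side10.npz",**c); s=c["img"]
cv2.imwrite("pics/side10.png",cv2.resize(s[130:270,220:380],None,fx=4.5,fy=4.2,interpolation=cv2.INTER_CUBIC))
E
```

```text
t 12.85 pos [ 0.5842 -0.0764  0.1255] rot [ 1.7997e+02 -1.0000e-01  1.2000e+00] F [3.09 0.3  0.37] w 0.001
shift tool cm [-0.21  0.08  0.05]
```

View pics/side10.png

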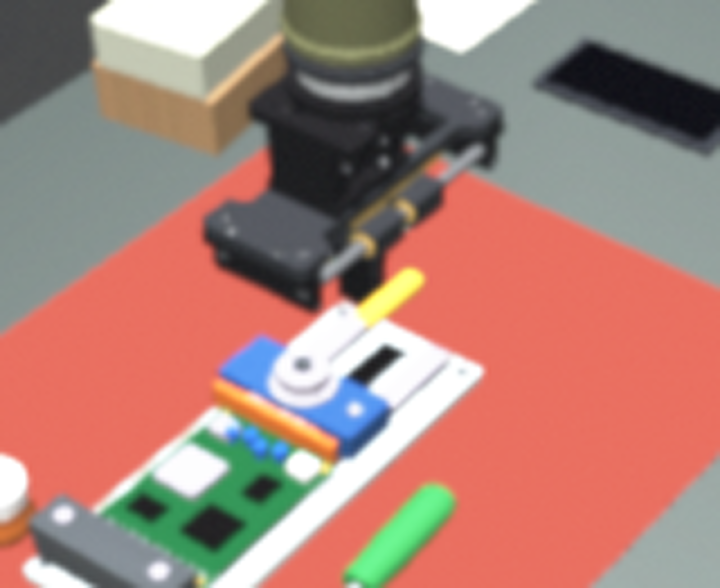

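The lever is nearly along the rails. I press on in 1.5 mm steps until the force shows the end stop.

drive_tool(commands=[[-0.15, 0, 0, 0, 0, 0, 0], [-0.15, 0, 0, 0, 0, 0, 0], [0, 0, 0, 0, 0, 0, 0]])

```text
time_s: 13.15
tool_pos: [0.5835, -0.0763, 0.1257]
tool_rot: [180.0, -0.4, 1.2]
force: [10.4, -0.4, -5.3]
grip_width: 0.0003
```

drive_tool(commands=[[-0.15, 0, 0, 0, 0, 0, 0], [0, 0, 0, 0, 0, 0, 0]])

```text
time_s: 13.32
tool_pos: [0.5832, -0.0763, 0.1259]
tool_rot: [180.0, -0.6, 1.2]
force: [12.8, -0.0, -7.5]
grip_width: 0.0005
```

drive_tool(commands=[[0.4, 0, 0, 0, 0, 0, 0], [0.8, 0, 0, 0, 0, 0, 0], [1.2, 0, -0.5, 0, 0, 0, 0], [1.2, 0, -1.5, 0, 0, 0, 0], [1, 0.5, -2, 0, 0, 0, 0], [0.5, 2, -2, 0, 0, 0, 0], [0, 3, -1, 0, 0, 0, 0], [0, 3, 0, 0, 0, 0, 0], [0, 3, 0, 0, 0, 0, 0], [0, 2, 0, 0, 0, 0, 0], [0, 1, 0, 0, 0, 0, 0], [0, 0, 0, 0, 0, 0, 0]])

```text
time_s: 14.32
tool_pos: [0.6324, -0.2236, 0.1944]
tool_rot: [179.9, 0.1, 0.9]
force: [-0.4, -0.8, -0.4]
grip_width: 0.0004
```

```bash
python3 - <<'E'
from h import *
from cell import env
to([.58,-.0772,.125])
for n in("side","top"):
    c=env.read_camera(n);np.savez(f"{n}11.npz",**c); s=c["img"];K,T=c["mtx"],c["pose"]
    cr=s[150:290,200:360] if n=="side" else s[140:240,230:390]
    cv2.imwrite(f"pics/{n}11.png",cv2.resize(cr,None,fx=5,fy=4.2 if n=="side" else 5,interpolation=cv2.INTER_CUBIC))
padsub("top11.npz",295,307)
m=mask(s,(20,120,120),(35,255,255))[185:225,320:390]
k=max(cv2.findContours(m,0,1)[0],key=cv2.contourArea); r=cv2.minAreaRect(k)
print(r,[ray(p+[320,185],.066,K,T)[:2].round(4).tolist() for p in cv2.boxPoints(r)])
E
```

```text
t 14.3167 pos [ 0.6324 -0.2236  0.1944] rot [1.7994e+02 1.4000e-01 9.3000e-01] F [-0.38 -0.75 -0.43] w 0.0004
shift tool cm [ -4.99 -14.73   6.94]
top11.npz u 300.52 w [0, 0, 0, 0, 0, 961, 1056, 0, 0, 0, 0, 0] y 0.0289
((20.0, 14.0), (20.0, 4.0), 0.0) [[0.5599, -0.0521], [0.5712, -0.0519], [0.5724, -0.1071], [0.5611, -0.1072]]
```

View pics/side11.png

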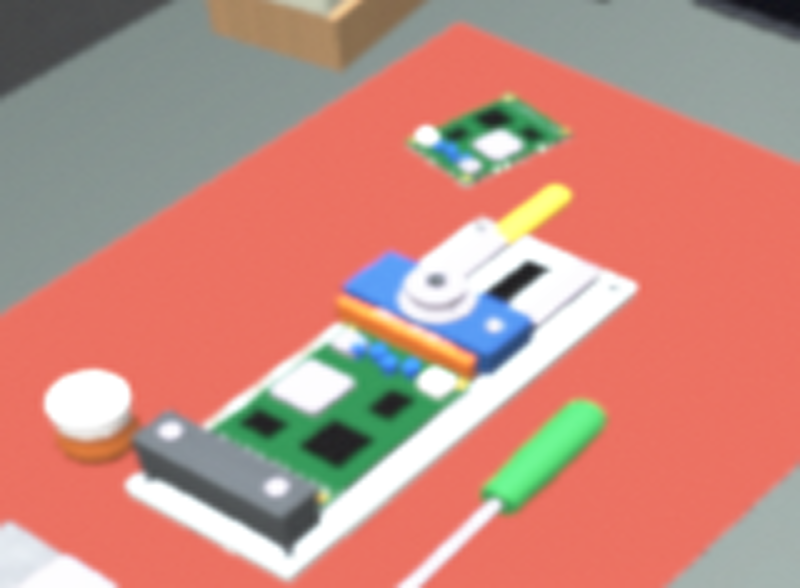

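View pics/top11.png

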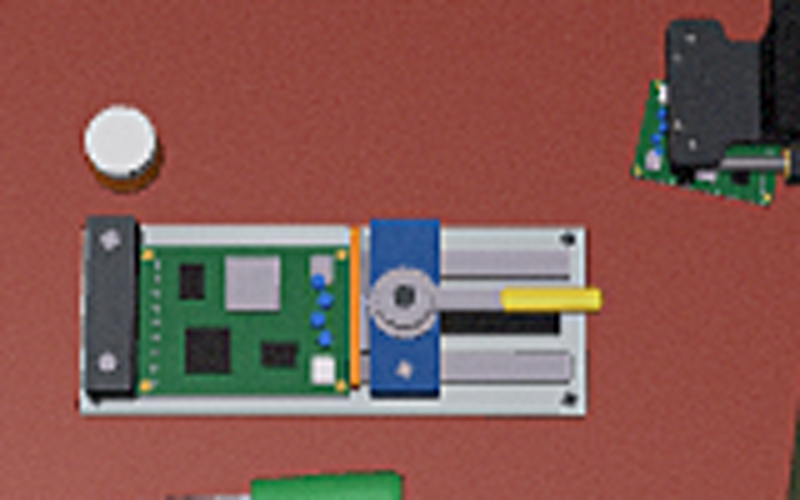

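The lever points straight back at crop (550,298), its measured direction within 0.01 rad of holder -y. The jaw backed off about 3 mm as the cam loaded. By my estimate the pad spring still presses with about 3–4 N. I'll wait a moment and check that nothing creeps before handing in.

drive_tool(commands=[[0, 0, 0, 0, 0, 0, 0], [0, 0, 0, 0, 0, 0, 0], [0, 0, 0, 0, 0, 0, 0], [0, 0, 0, 0, 0, 0, 0], [0, 0, 0, 0, 0, 0, 0], [0, 0, 0, 0, 0, 0, 0], [0, 0, 0, 0, 0, 0, 0], [0, 0, 0, 0, 0, 0, 0], [0, 0, 0, 0, 0, 0, 0], [0, 0, 0, 0, 0, 0, 0], [0, 0, 0, 0, 0, 0, 0], [0, 0, 0, 0, 0, 0, 0]])

```text
time_s: 15.42
tool_pos: [0.6335, -0.2201, 0.1952]
tool_rot: [180.0, -0.0, 1.2]
force: [0.2, -0.9, 0.6]
grip_width: 0.0004
```

```bash
python3 - <<'E'
from h import *
from cell import env
c=env.read_camera("top");np.savez("top12.npz",**c)
for f in ("top0.npz","top7.npz","top11.npz","top12.npz"):
    img,K,T=load(f)
    a=img[206:216,:].astype(float); e=[]
    r=(range(318,336) if f=="top0.npz" else range(297,322))
    p=(a[...,0]-a[...,2]).mean(0); idx=np.array(list(r)); w=np.clip(p[idx]-20,0,p.max())
    # half-level edges of the blue block
    h=p[idx].max()/2; on=np.where(p[idx]>h)[0]; i,j=on[0],on[-1]
    L=idx[i]-(p[idx[i]]-h)/(p[idx[i]]-p[idx[i]-1]); R=idx[j]+(p[idx[j]]-h)/(p[idx[j]]-p[idx[j]+1])
    print(f,"blue edges",L.round(2),R.round(2),"mid y",ray(((L+R)/2,211),.05,K,T)[1].round(4))
padsub("top12.npz",295,307)
d=cv2.absdiff(load("top0.npz")[0],c["img"]).max(2)
for n,(u,v) in dict(screwdriver=(282,240),jar=(254,169),bottle=(163,197),spool=(453,238),meter=(172,249),handset=(457,195),brush=(219,200)).items():
    print(n,(d[v-15:v+15,u-15:u+15]>60).sum())
E
```

```text
top0.npz blue edges 320.54 334.47 mid y -0.0461
top7.npz blue edges 302.49 316.44 mid y 0.0041
top11.npz blue edges 303.52 317.47 mid y 0.0012
top12.npz blue edges 303.52 317.47 mid y 0.0012
top12.npz u 300.53 w [0, 0, 0, 0, 0, 952, 1063, 0, 0, 0, 0, 0] y 0.0289
screwdriver 0
jar 0
bottle 0
spool 0
meter 0
handset 0
brush 0
```

```bash
python3 -c "
from cell import env
print(env.sign_off())"
```

```text
the job is handed in; nothing more can be done
None
```

The board is clamped and the job is handed in, at about 15.5 s of the 48 s allowed. No verdict came back. I pushed the blue jaw forward with shut fingers until the board sat against the fixed jaw. Then I swept the yellow lever along its arc until it met the end stop, and backed the arm clear.

**What the last checks showed**
- **Lever:** it points along holder -y within about 0.01 rad. At the stop the force rose to 12.8 N while the tool barely moved.
- **Board:** in the pictures it sits flush against the pad and the fixed jaw. I judged square and flat by eye only.
- **No creep:** the jaw and pad stood in the same place in two pictures about 1 s apart.
- **Bystanders:** there was no visible change around any of them. The arm was clear of everything.

**What disagreed or is uncertain**
- **Jaw slip:** the jaw slid back about 3 mm as the cam loaded up.
- **Jaw position:** my measurements disagree by about 2 mm. The jaw now reads between 0.053 and 0.055, above the required 0.048. Before the lever was turned it read between 0.0555 and 0.058, above the required 0.052.
- **Clamping force:** I could not measure it. From the spring travel I estimate 3 to 6 N.

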